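Red tape roll off its post into the yellow box

TASK

The leftovers boxes are marked with coloured tape, and red is wanted at the market stall: slide the red tape roll up off its post and set it down in the open yellow box so that it stands flat on the box's floor, as upright as it was on the post, and let go of it. Lower it to the floor of the box before letting go, do not drop it in. Leave the green and white rolls on their posts and the box where it is.

Things in the scene. Friction and masses are not known exactly. Their poses are not given: they have to be found in the camera images.
- red_roll_center (a point): Red roll of paper tape on a cardboard core: rigid ring, 52 mm outer diameter, 48 mm high, 26 mm bore, 60 to 130 g. Point: its centre, half-way up, 40 mm above the work surface at the start; z: its axis, upright. It stands loosely on one of three wooden posts in a row, 16 mm thick, 105 mm apart, tips 74 mm above the work surface (10 mm above the rolls). Which post varies.
- green_roll_center (a point): Green tape roll, same size as the red, on another post of the same holder; point: its centre, 40 mm above the work surface. The holder is a dark wooden bar fixed to the work surface, 64 mm wide, 300 mm long, 16 mm high, turned differently each time, with the posts along its middle. The row's direction follows from the three rolls.
- white_roll_center (a point): White tape roll, same size as the red, on the remaining post; point: its centre, 40 mm above the work surface.
- yellow_box: Yellow plastic box, open, empty, loose, 0.6 kg, orange latches on its short ends; its lid lies elsewhere. Outside 180 mm along x, 140 mm along y, 60 mm high; walls and floor 4 mm thick; latches reach 8 mm farther out. Origin: centre of its underside, on the work surface, z up. It stands left or right of the holder, turned a little. The roll standing in it has its centre 28 mm above the work surface.
There are look-alikes about, which are no part of the job. What is meant by the part that bears red_roll_center is not blue, and is the larger of those in its own colour. There is more than one size of the yellow_box; the one meant has the size given above.

How it is judged:
On the way:
1. the red roll is lifted clear above the tips of the posts (height (world z) of red_roll_center above 0.1 m), for 0.1 s.
At the end, for the whole second after the job is handed in: The red roll stands on the floor of the yellow box, flat to within 10 degrees and 8 mm, released and at rest; the other rolls stand on their posts within 15 mm and the box within 40 mm of where they were (x of red_roll_center in the frame of yellow_box between -0.075 and 0.075 m and y of red_roll_center in the frame of yellow_box between -0.055 and 0.055 m and z of red_roll_center in the frame of yellow_box below 0.036 m and angle between red_roll_center's own z axis and vertical below 0.17 rad and linear speed of red_roll below 0.02 m/s and contact force between the fingers and red_roll below 0.1 N and distance of each of green_roll_center, white_roll_center from where it was at the start of the episode below 0.015 m and distance of yellow_box from where it was at the start of the episode below 0.04 m); the robot touches nothing.
It fails at once if the red roll is let go of more than 20 mm above the floor of the box (x of red_roll_center in the frame of yellow_box between -0.075 and 0.075 m and y of red_roll_center in the frame of yellow_box between -0.055 and 0.055 m and z of red_roll_center in the frame of yellow_box above 0.048 m and contact force between the fingers and red_roll below 0.05 N).
It fails at once if the green or the white roll is moved by more than 15 mm (distance of any of green_roll_center, white_roll_center from where it was at the start of the episode above 0.015 m).
It fails at once if the box is pushed by more than 40 mm or tipped (distance of yellow_box from where it was at the start of the episode above 0.04 m or angle between yellow_box's own z axis and vertical above 0.25 rad).
It also fails if it takes over 38 s, if anything falls off the work surface, if the arm or the gripper's body presses on something with over 40 N, if the wrist force passes 120 N, or if a joint passes its speed limit or range.

ROBOT

A 6-joint arm with a two-finger parallel gripper is mounted at the origin on the work surface. World frame = base frame: x ahead of the robot, y to its left, z up, the work surface at z = 0. Lengths are in m, angles in rad, forces in N, time in s.
With the tool pointing down it reaches from about 0.225 to 0.875 m from the base axis. Payload 3.4 kg.
Tool frame: the origin (TCP) lies at the very end of the fingers, on their centre line; the grasp point (between the pads) lies 19 mm behind it (manip.hold_point_z is the distance from the TCP to the grasp point, in m); z points along the fingers, x is the direction in which the jaws open and shut, and the axes are right-handed (so a half turn about z gives the same grasp; the last joint's range is limited). The gripper opens to 85 mm and grips with 20 to 120 N. Pads are 22 mm wide; open, the fingers measure 114 mm over their backs; the gripper's body (76 mm by 85 mm) begins 54 mm behind the grasp point. The pads swing forward as they close: fully open they stand 13 mm farther back than shut.
Start: joints at [-1.465, 0.276, 1.505, -0, 1.361, -0.121], TCP at [0.129, -0.56, 0.231] pointing down, gripper open.
Joint ranges: [-2.89, 2.89], [-0.75, 2.08], [0.22, 2.7], [-1.18, 4.32], [0.11, 2.71], [-2.7, 2.7]. Speed limits (rad/s): [2.57, 2.57, 3.14, 3.14, 3.14, 3.14].

INTERFACE

Orientations are given as a unit quaternion [w, x, y, z].
In Python, from rig import manip gives the robot as it stands.
- The arm moves only by the tool apply_moves, never from a script. Its argument "commands" is one flat list of numbers, 6 for each row, row after row: the shift along the tool's x, y, z normalised to -1 to 1, where 1 is 0.03 m, then the turn, a rotation vector about the tool's x, y, z normalised to -1 to 1, where 1 is 0.15 rad. A call has 1 to 20 rows; each row shifts and turns the commanded pose from where the row before left it, along the tool's axes as they then stand; what a row does not reach is not made up. A row lasts 1/10 s, in which the tool goes at most 50 mm and 8.59 degrees, less where a joint would pass 70% of its speed; a pose out of reach is approached as far as the arm can. A call with a number of a shift or a turn outside -1 to 1 is refused whole. A call with a gripper value outside its range is refused whole. "jaw" is the opening, from -1 (shut) to 1 (fully open), set as the call begins (left out, the last holds). The fingers move at their own pace and stop on an object; "newtons" is the grip in N (left out, the last holds). Time passes only in rows, so rows that do not move let the fingers close. It gives the time, the measured TCP pose, the force and the opening at its end, in the units of the state.
- manip.get_state(): the state, without advancing time (a new reading comes with each control period).
- manip.get_image(name): name is "scene" or "top"; returns a dict with "frame" (384x512x3 uint8, red, green, blue), "fx", "fy", "cx", "cy" (pixels), "extrinsics" (4x4, takes a point from camera to world coordinates). Camera axes: x right, y up, looking along -z (the intrinsics and any distortion apply to the point x, -y, -z); pixel columns grow to the right and rows downward; lengths in m; the calibration is good to about 2 mm. A picture is of the moment at which its call begins. There is no depth.
- manip.sign_off(): hands the job in, once; it reports no verdict.
The state is a dict: "clock": time; "qpos": joint angles; "qd": joint speeds; "effort": joint torques, N m; "position": TCP position; "ee_rot": TCP orientation; "contact_force": force on the tool from outside, world axes, zero at the start; "moment": the same for the moment, N m; "width": finger opening in m.
Only numpy, scipy, OpenCV 4.12 (cv2) and the standard library are available. Lean on these libraries where they do the work, as an engineer would, in place of code of your own. Each camera call takes 0.05 s, during which the arm holds its last target. There are 200 camera calls.

## Working session

There is one attempt and no reset: what is moved stays moved. The work goes in short steps, Python scripts to look and compute and a tool call to move; the robot and the scene stay as the last step left them, time stands still between calls to the robot, and variables do not carry over. Pictures are saved under pics/ and viewed, about 8 in all and at most 12, crops included, and the job is handed in when it is done.

Besides the shell and the picture viewer there is one more tool, called as name(argument=value, ...) on one line, values as JSON. apply_moves: Moves the arm, as the interface text tells. Scaled input: -1 to 1 covers 0.03 m each way for a shift and 0.15 rad each way for a turn. Its arguments: {"type":"object","properties":{"commands":{"type":"array"},"jaw":{"type":"number"},"newtons":{"type":"number"}},"required":["commands"]}

```bash
mkdir -p pics
cat > h.py <<'E'
import numpy as np, cv2
from rig import manip
def grab(n,f):
    d=manip.get_image(n); cv2.imwrite(f,d["frame"][:,:,::-1]); return d
def cast(d,u,v,z):
    r=np.array([(u-d["cx"])/d["fx"],-(v-d["cy"])/d["fy"],-1.0]); E=np.array(d["extrinsics"])
    w=E[:3,:3]@r; o=E[:3,3]; return o+w*(z-o[2])/w[2]
def proj(d,p):
    E=np.array(d["extrinsics"]); c=E[:3,:3].T@(np.array(p)-E[:3,3])
    return d["cx"]+d["fx"]*c[0]/-c[2], d["cy"]-d["fy"]*c[1]/-c[2]
E
python3 - <<'E'
from h import *
a=grab("scene","pics/s0.png");b=grab("top","pics/t0.png")
for d in(a,b): print(d.keys(),d["fx"],d["cx"],d["cy"],np.round(d["extrinsics"],3))
print(manip.get_state())
E
```

```text
dict_keys(['frame', 'fx', 'fy', 'cx', 'cy', 'extrinsics']) 390.51694788028635 259.32432962234236 187.23995526989523 [[ 0.074 -0.65   0.756  1.15 ]
 [ 0.997  0.057 -0.049 -0.068]
 [-0.011  0.758  0.653  0.68 ]
 [ 0.     0.     0.     1.   ]]
dict_keys(['frame', 'fx', 'fy', 'cx', 'cy', 'extrinsics']) 466.55236861689207 251.2979324177973 183.89249018834528 [[-0.014  0.998 -0.053  0.343]
 [-1.    -0.013  0.022 -0.009]
 [ 0.021  0.053  0.998  1.303]
 [ 0.     0.     0.     1.   ]]
{'clock': 0.1, 'qpos': array([-1.46494817e+00,  2.76538520e-01,  1.50601338e+00, -2.23147505e-05,
        1.36070180e+00, -1.20994939e-01]), 'qd': array([-0.00103344, -0.00135666, -0.00381839, -0.00050385,  0.0002919 ,
        0.00048394]), 'effort': array([ 1.65179656e-03, -4.17698872e+01, -2.46404725e+01, -1.80509278e-04,
        5.81931658e-03,  1.71625658e-05]), 'position': array([ 0.12925826, -0.55979605,  0.23051963]), 'ee_rot': array([-5.84044762e-04,  7.82593871e-01, -6.22532042e-01, -5.90578370e-04]), 'contact_force': array([-0.30057347,  0.28117177, -0.3878188 ]), 'moment': array([ 0.02456564, -0.02843588,  0.02925091]), 'width': 0.08564210031524629}
```

View pics/t0.png

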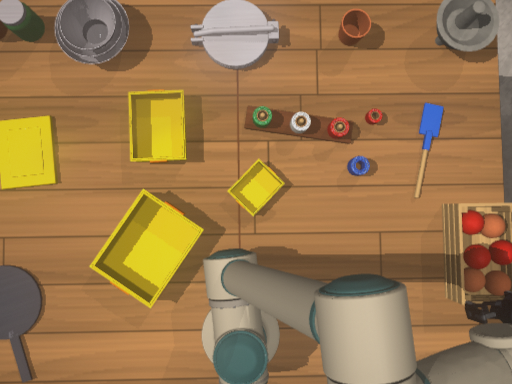

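View pics/s0.png

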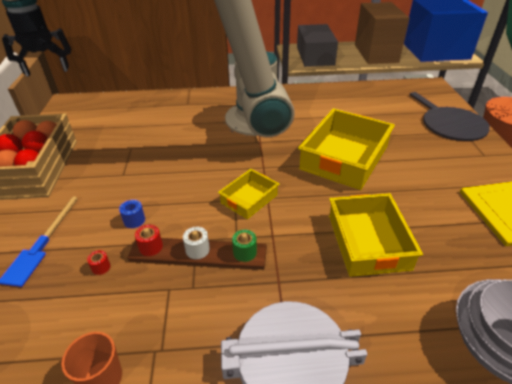

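The candidates in the top view are:
- **Red rolls:** (340,127) on the holder's end post, and (375,116), small and standing loose. The one on the post is the larger and fits. The blue one at (359,166) is excluded.
- **Yellow boxes:** (157,126), (147,248) and (256,187). By rough size, (157,126) is 180x140. The lid is at (25,152).

I'll measure these and check them in a crop.

Run:
```python
from h import *
d=manip.get_image("top"); f=d["frame"]; hsv=cv2.cvtColor(f,cv2.COLOR_RGB2HSV)
def comps(m,amin):
    n,l,s,c=cv2.connectedComponentsWithStats(m.astype(np.uint8)); 
    return [(l==i,s[i],c[i]) for i in range(1,n) if s[i,4]>amin]
H,S,V=[hsv[...,i].astype(int) for i in range(3)]
vis=f.copy()
print("yellow")
for m,s,c in comps((H>22)&(H<34)&(S>150)&(V>80),300):
    ct=max(cv2.findContours(m.astype(np.uint8),0,1)[0],key=cv2.contourArea)
    w=np.array([cast(d,*p[0],0.06)[:2] for p in ct],np.float32)
    r=cv2.minAreaRect(w); print(s,np.round(r[0],4),np.round(r[1],3),r[2])
print("red")
for m,s,c in comps(((H<6)|(H>174))&(S>150)&(V>60)&(np.arange(512)<420)[None],40): print(s,c)
print("green")
for m,s,c in comps((H>45)&(H<85)&(S>100)&(np.arange(512)>200)[None],40): print(s,c)
for nm,(u,v) in dict(r=(340,127),w=(300.5,121.5),g=(262.5,116)).items(): print(nm,cast(d,u,v,.064).round(4))
crop=cv2.resize(vis[85:165,115:395],None,fx=2.8,fy=2.8,interpolation=cv2.INTER_CUBIC)
c2=cv2.resize(vis[95:150,235:395],(784,270),interpolation=cv2.INTER_CUBIC)
cv2.imwrite("pics/c1.png",np.vstack([crop,c2])[:,:,::-1])
```

```text
yellow
[ 128   90   59   72 3546] [0.569  0.2141] [0.19 0.15] 1.6397002935409546
[   0  116   57   74 3744] [0.5021 0.5599] [0.184 0.147] 5.413213729858398
[ 228  159   57   58 1652] [ 0.4012 -0.0476] [0.098 0.123] 45.50361251831055
[  89  189  115  119 7059] [0.2444 0.2424] [0.196 0.249] 55.23171615600586
red
[365 109  17  15 125] [372.68  116.704]
[327 118  23  20 206] [337.23300971 128.45631068]
green
[253 109  19  17  98] [260.90816327 119.20408163]
r [ 0.5586 -0.2769  0.064 ]
w [ 0.5746 -0.1707  0.064 ]
g [ 0.5906 -0.0688  0.064 ]
```

View pics/c1.png

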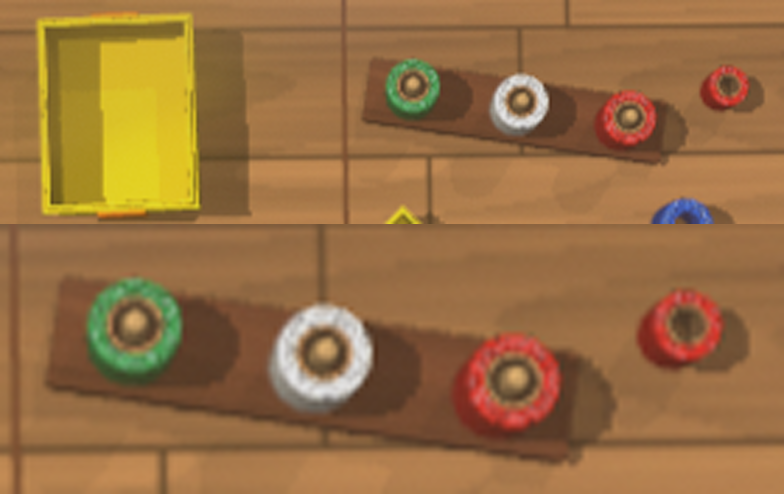

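The crop confirms both picks: the larger red ring is on the end post, at about (340,126.5). The box at (157,126) has orange latches on its short ends, and its rim measures about 190x150. The other two boxes are about 250x196 and 123x98. I'll turn the jaws across the row first, at height.

apply_moves(commands=[0,0,0,0,0,-0.99,0,0,0,0,0,-0.99,0,0,0,0,0,-0.99,0,0,0,0,0,-0.99,0,0,0,0,0,-0.99,0,0,0,0,0,-0.99,0,0,0,0,0,-0.99,0,0,0,0,0,-0.99,0,0,0,0,0,0,0,0,0,0,0,0], jaw=1, newtons=40)

```text
clock: 1.15
position: [0.1293, -0.5602, 0.2311]
ee_rot: [-0.0, 0.997, -0.079, -0.0]
contact_force: [-0.1, 1.2, -0.1]
width: 0.0855
```

```bash
cat >> h.py <<'E'
from scipy.spatial.transform import Rotation as Ro
def delta(t):
    s=manip.get_state(); R=Ro.from_quat(np.roll(s["ee_rot"],-1)).as_matrix()
    print("pos",s["position"].round(4),"yaw",np.arctan2(R[1,0],R[0,0]).round(4),"tilt",np.arccos(-R[2,2]).round(4),"w",round(s["width"],4),"F",s["contact_force"].round(1))
    print("units",(R.T@(np.array(t)-s["position"])/.03).round(2))
E
python3 - <<'E'
from h import *
t=manip.get_image("top");s=manip.get_image("scene")
T=cast(t,339.7,126.2,.074); print("tip top-view",T.round(4)); print("-> scene px",proj(s,T), proj(s,T-[0,0,.01]))
f=s["frame"]; cv2.imwrite("pics/c2.png",cv2.resize(f[210:290,90:290],(800,320),interpolation=cv2.INTER_CUBIC)[:,:,::-1])
delta([T[0],T[1],.13])
E
```

```text
tip top-view [ 0.559 -0.274  0.074]
-> scene px (np.float64(145.37363302562062), np.float64(227.71266772916468)) (np.float64(146.3114670114013), np.float64(230.92551723317425))
pos [ 0.1293 -0.5602  0.2312] yaw -0.158 tilt 0.0002 w 0.0853 F [ 1.2 -0.8  0.9]
units [ 12.64 -11.68   3.37]
```

View pics/c2.png

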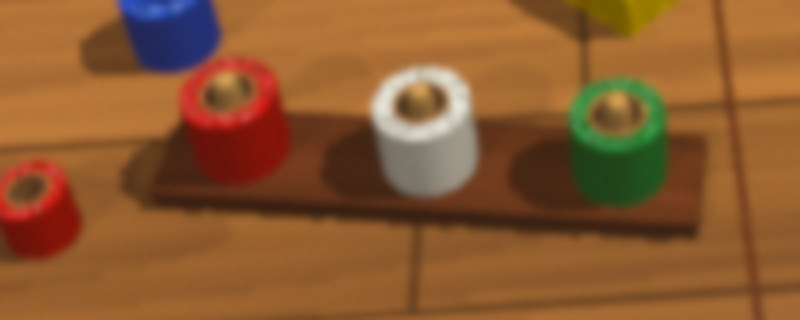

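Run:
```python
from h import *
t=manip.get_image("top");s=manip.get_image("scene")
for n,a,b in [("r",(339.5,126.2),(148,232.4)),("w",(300.5,121),(195,234.2)),("g",(261.9,115.7),(244,237.6))]:
    print(n,cast(t,*a,.066).round(4),cast(s,*b,.066).round(4))
delta([.561,-.272,.13])
```

```text
r [ 0.5604 -0.2752  0.066 ] [ 0.5656 -0.2691  0.066 ]
w [ 0.5756 -0.1705  0.066 ] [ 0.5792 -0.1687  0.066 ]
g [ 0.591  -0.0671  0.066 ] [ 0.5976 -0.0656  0.066 ]
pos [ 0.1293 -0.5603  0.2313] yaw -0.1572 tilt 0.0 w 0.0852 F [0.5 0.3 0.3]
units [ 12.71 -11.74   3.38]
```

apply_moves(commands=[0.98,-0.9,0,0,0,0,0.98,-0.9,0,0,0,0,0.98,-0.9,0,0,0,0,0.98,-0.9,0,0,0,0,0.98,-0.9,0,0,0,0,0.98,-0.9,0,0,0,0,0.98,-0.9,0,0,0,0,0.98,-0.9,0,0,0,0,0.98,-0.9,0,0,0,0,0.98,-0.9,0,0,0,0,0.98,-0.9,0,0,0,0,0.98,-0.9,0,0,0,0,0.9,-0.9,0,0,0,0,0,0,0,0,0,0,0,0,0,0,0,0])

```text
clock: 2.85
position: [0.5592, -0.272, 0.2309]
ee_rot: [0.0, 0.997, -0.077, -0.001]
contact_force: [0.0, -0.8, -0.7]
width: 0.0853
```

Run:
```python
from h import *
delta([.56,-.273,.13])
```

```text
pos [ 0.5592 -0.272   0.2309] yaw -0.1547 tilt 0.0012 w 0.0853 F [ 0.  -0.8 -0.7]
units [0.03 0.03 3.36]
```

apply_moves(commands=[0.1,0,0.9,0,0,0,0,0,0.9,0,0,0,0,0,0.9,0,0,0,0,0,0.9,0,0,0,0,0,0.9,0,0,0,0,0,0,0,0,0,0,0,0,0,0,0])

```text
clock: 3.55
position: [0.5612, -0.274, 0.0966]
ee_rot: [0.0, 0.997, -0.079, -0.0]
contact_force: [0.8, -0.7, 0.3]
width: 0.0853
```

Run:
```python
from h import *
delta([.5625,-.272,.03])
s=manip.get_image("scene");t=manip.get_image("top")
a=cv2.resize(s["frame"][190:290,70:220],(600,400),interpolation=cv2.INTER_CUBIC)
b=cv2.resize(t["frame"][85:165,280:400],(600,400),interpolation=cv2.INTER_CUBIC)
cv2.imwrite("pics/c3.png",cv2.resize(np.hstack([a,b]),(800,267))[:,:,::-1])
```

```text
pos [ 0.5612 -0.274   0.0966] yaw -0.1576 tilt 0.0007 w 0.0853 F [ 0.8 -0.7  0.3]
units [ 0.03 -0.07  2.22]
```

View pics/c3.png

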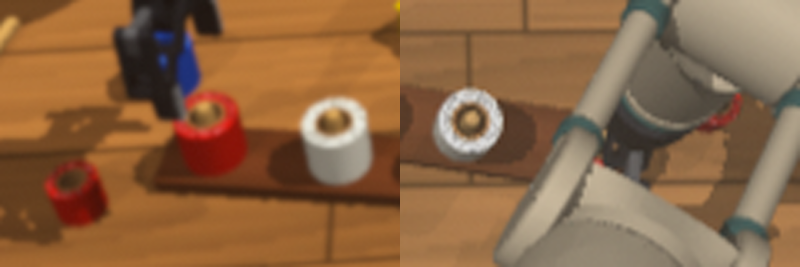

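Run:
```python
from h import *
s=manip.get_image("scene")
c=np.array([.5612,-.274]);x=np.array([np.cos(.157),-np.sin(.157)])
for k in(-1,1):
  for o in (.043,.057):
    for z in (.097,.11):
      u,v=proj(s,[*(c+k*o*x),z]); print(k,o,z,round(u,1),round(v,1),"crop",round((u-70)*2.667),round((v-190)*2.667))
cv2.imwrite("pics/c4.png",cv2.resize(s["frame"][120:270,80:230],(600,600),interpolation=cv2.INTER_CUBIC)[:,:,::-1])
```

```text
-1 0.043 0.097 149.1 206.7 crop 211 45
-1 0.043 0.11 147.9 202.3 crop 208 33
-1 0.057 0.097 151.0 202.3 crop 216 33
-1 0.057 0.11 149.8 197.9 crop 213 21
1 0.043 0.097 136.4 236.2 crop 177 123
1 0.043 0.11 135.0 231.8 crop 173 112
1 0.057 0.097 134.1 241.5 crop 171 137
1 0.057 0.11 132.7 237.1 crop 167 126
```

View pics/c4.png

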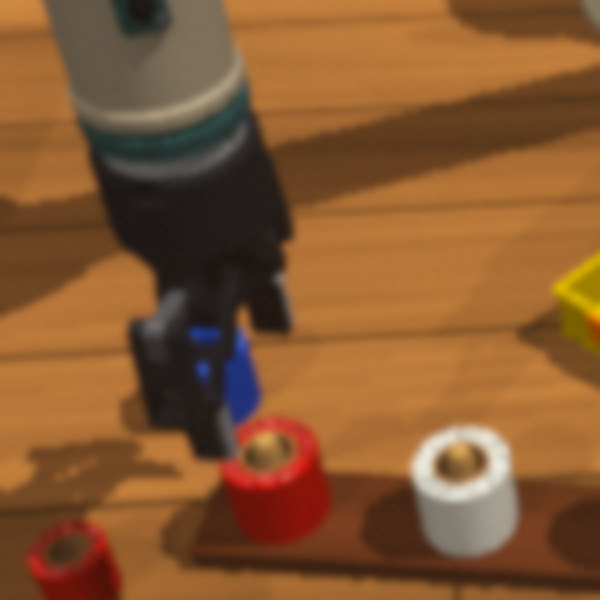

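Relative to the scene camera, the fingers sit within about 1 px of their predicted position. The roll, at scene (148,232), lies slightly towards +x/+y of the TCP, so I'll correct by a few mm, descend and grip.

apply_moves(commands=[0.1,-0.15,0,0,0,0,0,0,0.5,0,0,0,0,0,0.5,0,0,0,0,0,0.5,0,0,0,0,0,0.5,0,0,0,0,0,0.28,0,0,0,0,0,0,0,0,0,0,0,0,0,0,0])

```text
clock: 4.5
position: [0.5662, -0.2692, 0.0285]
ee_rot: [0.0, 0.997, -0.078, 0.0]
contact_force: [0.0, -0.3, 1.5]
width: 0.0857
```

apply_moves(commands=[0,0,0,0,0,0,0,0,0,0,0,0,0,0,0,0,0,0,0,0,0,0,0,0,0,0,0,0,0,0,0,0,0,0,0,0,0,0,0,0,0,0,0,0,0,0,0,0,0,0,0,0,0,0,0,0,0,0,0,0], jaw=-1, newtons=40)

```text
clock: 5.5
position: [0.5661, -0.2694, 0.0288]
ee_rot: [0.0, 0.997, -0.078, 0.001]
contact_force: [-0.4, 1.4, 6.1]
width: 0.0501
```

apply_moves(commands=[0,0,-0.2,0,0,0,0,0,-0.3,0,0,0,0,0,-0.4,0,0,0,0,0,-0.5,0,0,0,0,0,-0.5,0,0,0,0,0,-0.5,0,0,0,0,0,-0.5,0,0,0,0,0,-0.5,0,0,0,0,0,-0.5,0,0,0,0,0,-0.5,0,0,0,0,0,0,0,0,0,0,0,0,0,0,0])

```text
clock: 6.7
position: [0.5657, -0.2691, 0.1604]
ee_rot: [0.0, 0.997, -0.078, 0.0]
contact_force: [1.3, -0.1, -0.2]
width: 0.0502
```

Run:
```python
from h import *
s=manip.get_image("scene");t=manip.get_image("top")
delta([.569,.214,.16])
# box rim from scene view too
f=s["frame"];hsv=cv2.cvtColor(f,cv2.COLOR_RGB2HSV);H,S,V=[hsv[...,i].astype(int) for i in range(3)]
cv2.imwrite("pics/c5.png",np.hstack([cv2.resize(f[120:280,80:280],(500,400),interpolation=cv2.INTER_CUBIC),cv2.resize(f[185:285,320:425],(300,400),interpolation=cv2.INTER_CUBIC)])[:,:,::-1])
```

```text
pos [ 0.565  -0.2687  0.1592] yaw -0.156 tilt 0.0016 w 0.05 F [-0.5 -0.7 -1. ]
units [ -2.37 -15.92  -0.02]
```

View pics/c5.png

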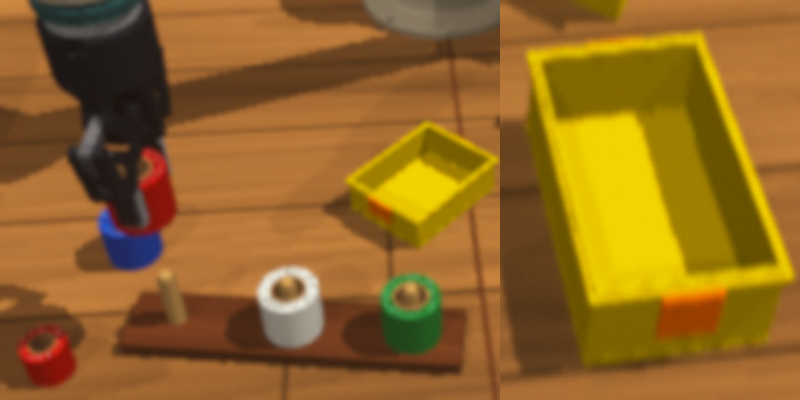

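The red roll is in the jaws and its post is bare. White and green are still on their posts. Next is the box centre from both views.

Run:
```python
from h import *
s=manip.get_image("scene");t=manip.get_image("top")
A=np.array([cast(s,320+(x-500)/2.857,185+y/4,.06) for x,y in [(530,50),(703,35),(790,275),(590,303)]])
B=np.array([cast(t,115+x/2.8,85+y/2.8,.06) for x,y in [(38,18),(192,13),(199,208),(43,214)]])
for C in(A,B): print(C[:,:2].round(3).tolist(),C.mean(0).round(4),[round(np.linalg.norm(C[i]-C[i-1]),3) for i in range(4)])
m=(A.mean(0)+B.mean(0))/2; print(m); delta([m[0],m[1],.16])
```

```text
[[0.484, 0.143], [0.483, 0.288], [0.666, 0.29], [0.672, 0.145]] [0.576  0.2165 0.06  ] [np.float64(0.188), np.float64(0.146), np.float64(0.183), np.float64(0.145)]
[[0.662, 0.289], [0.665, 0.142], [0.477, 0.137], [0.473, 0.285]] [0.5691 0.2134 0.06  ] [np.float64(0.189), np.float64(0.147), np.float64(0.188), np.float64(0.148)]
[0.57256864 0.21495045 0.06      ]
pos [ 0.5651 -0.2688  0.1589] yaw -0.1561 tilt 0.0019 w 0.0503 F [-0.1  0.6 -1.1]
units [ -2.26 -15.97  -0.02]
```

apply_moves(commands=[-0.13,-0.94,0,0,0,0,-0.13,-0.94,0,0,0,0,-0.13,-0.94,0,0,0,0,-0.13,-0.94,0,0,0,0,-0.13,-0.94,0,0,0,0,-0.13,-0.94,0,0,0,0,-0.13,-0.94,0,0,0,0,-0.13,-0.94,0,0,0,0,-0.13,-0.94,0,0,0,0,-0.13,-0.94,0,0,0,0,-0.13,-0.94,0,0,0,0,-0.13,-0.94,0,0,0,0,-0.13,-0.94,0,0,0,0,-0.13,-0.94,0,0,0,0,-0.13,-0.94,0,0,0,0,-0.13,-0.94,0,0,0,0,-0.13,-0.94,0,0,0,0,0,0,0,0,0,0,0,0,0,0,0,0])

```text
clock: 8.8
position: [0.5742, 0.215, 0.1591]
ee_rot: [0.001, 0.997, -0.077, -0.001]
contact_force: [-0.2, -1.6, -0.8]
width: 0.0501
```

apply_moves(commands=[0,0,0.5,0,0,0,0,0,0.5,0,0,0,0,0,0.5,0,0,0,0,0,0.5,0,0,0,0,0,0.5,0,0,0,0,0,0.5,0,0,0,0,0,0,0,0,0,0,0,0,0,0,0])

```text
clock: 9.6
position: [0.5746, 0.2138, 0.0698]
ee_rot: [0.0, 0.997, -0.078, -0.0]
contact_force: [-0.6, 0.3, 0.5]
width: 0.0501
```

Run:
```python
from h import *
s=manip.get_image("scene");t=manip.get_image("top")
delta([.573,.215,.0168])
f=s["frame"]
cv2.imwrite("pics/c6.png",np.hstack([cv2.resize(f[145:295,310:435],(400,480),interpolation=cv2.INTER_CUBIC),cv2.resize(t["frame"][60:180,115:215],(400,480),interpolation=cv2.INTER_CUBIC)])[:,:,::-1])
```

```text
pos [0.5754 0.2144 0.0707] yaw -0.1567 tilt 0.0015 w 0.05 F [ 0.9  0.1 -1. ]
units [-0.08 -0.01  1.8 ]
```

View pics/c6.png

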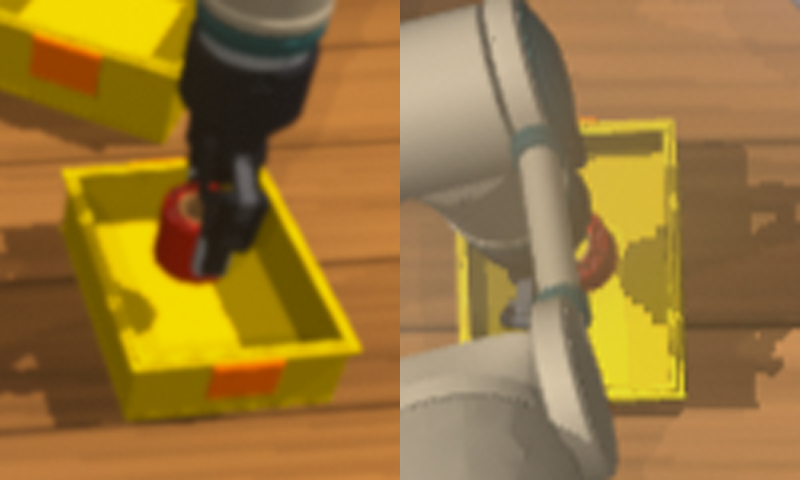

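The roll is upright over the middle of the box. I'll lower it to just above the floor, then creep down until contact.

apply_moves(commands=[0,0,0.4,0,0,0,0,0,0.4,0,0,0,0,0,0.4,0,0,0,0,0,0.4,0,0,0,0,0,0,0,0,0,0,0,0,0,0,0])

```text
clock: 10.3
position: [0.5743, 0.2148, 0.0211]
ee_rot: [0.0, 0.997, -0.078, -0.001]
contact_force: [0.0, -0.2, -1.5]
width: 0.0499
```

apply_moves(commands=[0,0,0.07,0,0,0,0,0,0.07,0,0,0,0,0,0,0,0,0])

```text
clock: 10.6
position: [0.5747, 0.2148, 0.0177]
ee_rot: [0.0, 0.997, -0.078, 0.0]
contact_force: [0.3, 0.9, -0.6]
width: 0.0499
```

apply_moves(commands=[0,0,0.05,0,0,0,0,0,0,0,0,0])

```text
clock: 10.8
position: [0.575, 0.2149, 0.0168]
ee_rot: [-0.0, 0.997, -0.078, 0.001]
contact_force: [-0.3, 0.3, 2.2]
width: 0.0498
```

apply_moves(commands=[0,0,0.04,0,0,0,0,0,0,0,0,0])

```text
clock: 11.0
position: [0.575, 0.2149, 0.0168]
ee_rot: [-0.0, 0.997, -0.078, 0.001]
contact_force: [-1.8, -0.3, 10.3]
width: 0.0502
```

The roll is on the floor: the force rose to 10 N with no further travel. Now I'll release and retreat.

apply_moves(commands=[0,0,0,0,0,0,0,0,0,0,0,0,0,0,0,0,0,0,0,0,0,0,0,0,0,0,0,0,0,0,0,0,0,0,0,0,0,0,0,0,0,0,0,0,0,0,0,0], jaw=1)

```text
clock: 11.8
position: [0.5746, 0.2148, 0.0149]
ee_rot: [0.0, 0.997, -0.078, -0.0]
contact_force: [-0.1, 0.4, 0.7]
width: 0.0851
```

apply_moves(commands=[0,0,-0.2,0,0,0,0,0,-0.4,0,0,0,0,0,-0.6,0,0,0,0,0,-0.8,0,0,0,0,0,-0.8,0,0,0,0,0,-0.8,0,0,0,0,0,-0.8,0,0,0,0,0,-0.8,0,0,0,0,0,-0.8,0,0,0,0,0,-0.8,0,0,0,0,0,0,0,0,0])

```text
clock: 12.9
position: [0.5768, 0.2154, 0.2241]
ee_rot: [-0.001, 0.997, -0.078, 0.004]
contact_force: [-0.2, 0.6, 0.1]
width: 0.0854
```

Run:
```python
from h import *
s=manip.get_image("scene")
delta([.575,.215,.2])
f=s["frame"]
cv2.imwrite("pics/c7.png",cv2.resize(f[155:295,90:435],None,fx=2.3,fy=2.3,interpolation=cv2.INTER_CUBIC)[:,:,::-1])
```

```text
pos [0.5756 0.2151 0.2219] yaw -0.156 tilt 0.0054 w 0.0856 F [ 0.3  0.5 -0.3]
units [-0.02  0.01  0.73]
```

View pics/c7.png

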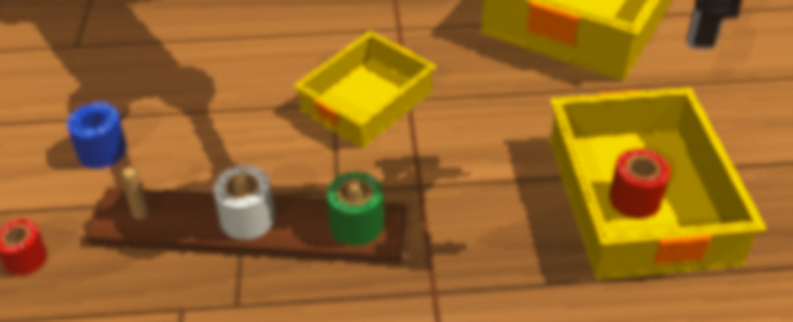

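The red roll stands upright on the box floor at crop (640,182). The gripper is clear, and the green and white rolls and the box have not moved. I'm handing in now.

```bash
python3 -c "
from rig import manip
print(manip.sign_off())"
```

```text
the job is handed in; nothing more can be done
None
```

The red roll is off its post and standing upright on the floor of the yellow box, let go of, and the job is handed in. I gripped it across the row at 40 N, lifted it until the TCP was at 0.16 m, and carried it over the box. I lowered it until the wrist felt the floor (10 N, no further travel), opened the jaws and withdrew straight up, finishing at 12.9 s of the 38 s.

- **Final check:** the last picture, judged by eye rather than measured, shows the roll upright in the box. The green and white rolls are on their posts, the box has not visibly moved, and the gripper is clear with no contact force.
- **Where checks disagreed:**
  - The two cameras differed by about 5 to 8 mm on the red roll's position. I took a point close to the scene camera's reading, because the fingers matched it within about 1 px.
  - The two cameras also differed by about 7 mm on the box centre, and I used the average.
  - The jaws read 50 mm on the 52 mm roll.

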